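# Knob to the inspection station

## Task

Lift the brown bakelite knob off the freely spinning turntable and set it upright in the tray of the blue rail carrier, lowering it rather than dropping it because bakelite is brittle. Then push the carrier along its rail, away from the end with the white patches, until it clicks into the next detent, at the green patches, without running past it. Leave the three chrome clips on the turntable, and leave the tin of rivets and the brass grease fitting where they are.

Things in the scene. Friction and masses are not known exactly. Their poses are not given: they have to be found in the camera images.
- rail: Rail slide fixed to the bench: dark plate 150 x 460 x 12 mm (x, y, z), two guide rods along y, grey end blocks 42 mm high. Origin: centre of the plate's underside, at bench height. The carrier travels to this frame's -y. Painted patches 22 x 20 mm on the plate's both sides mark the detents (tray centre at): white y = +0.110, green y = -0.060, yellow y = -0.160.
- carrier (a joint): Travel of the blue carrier to the rail's -y, m: 0 in the white detent, 0.170 green, 0.270 yellow. Starts between white and green. 0.55 kg, plate 90 x 140 x 10 mm, friction about 1.2 N, stays where left. In a detent a sprung ball drops in and centres it from about 5 mm either side; 4 to 5 N pushes it out. Its red side pointers, level with the tray's centre, then face the patches.
- tray (a point): Centre of the floor of the carrier's shallow square tray (cork-lined, 66 x 66 mm inside, thin walls 6 mm high), 46 mm above the bench. Moves with the carrier; axes parallel to the rail's.
- push_post (a point): Centre of the top of the carrier's upright steel push post (diameter 18 mm, 50 mm tall, top 96 mm above the bench), 75 mm behind the tray's centre on the +y side of the rail's frame. Push its rear (+y) side, or take it from above.
- knob: Brown bakelite knob, 60 g or so, stands upright: skirt diameter 42 mm and 6 mm high, narrowing by 9 mm height to a body of diameter 34 to 33 mm, total height 34 mm; a cream line on top. Origin: centre of its underside, z up. Starts on the turntable's platter.
- turntable: Turntable fixed to the bench: dark foot, and a round platter 224 mm across with a tan felt-coloured top, 46 mm above the bench, that spins almost freely about its centre. Origin: on the platter's axis at bench height. The knob and the three clips start in four places about 78 mm from the axis and about 110 mm from one another.
- clip0: Chrome hubcap clip, U-shaped, 40 x 16 x 18 mm, 25 g, on the turntable. Origin: centre of its underside, long side along x.
- clip1: Like clip0.
- clip2: Like clip0.
- tin: Open steel coffee tin holding copper rivets, diameter 100 mm, 110 mm high, on the bench at the back. Origin: centre of its underside.
- fitting: Brass grease fitting, diameter 24 mm, 36 mm high, standing on the bench at the back. Origin: centre of its underside.
Mind the look-alikes: they are no part of the job. Leave any pink look-alike of the clip2 alone. What is shaped like the clip1 but black or purple is not meant.

How it is judged:
By the outcome, as a careful person would: the job done as asked, in the order asked, and still so for the second after the job is handed in, with the robot touching nothing.
It also fails if it takes over 64 s, if anything falls off the work surface, if the arm or the gripper's body presses on something with over 40 N, if the wrist force passes 120 N, or if a joint passes its speed limit or range.

## Robot

A 6-joint arm with a two-finger parallel gripper is mounted at the origin on the work surface. World frame = base frame: x ahead of the robot, y to its left, z up, the work surface at z = 0. Lengths are in mm, angles in rad, forces in N, time in s.
With the tool pointing down it reaches from about 350 to 775 mm from the base axis. Payload 7.3 kg.
Tool frame: the origin (TCP) lies between the finger pads; the fingertips stand env.tip_extent ahead of it and the grasp point (between the pads) lies 5 mm behind it (env.tip_extent is the distance from the TCP to the fingertips, in mm); z points along the fingers, y is the line along which they close (so a half turn about z gives the same grasp; the last joint's range is limited). The gripper opens to 92 mm and grips with 3 to 60 N. Pads are 19 mm wide; open, the fingers measure 130 mm over their backs; the gripper's body (75 mm by 190 mm) begins 47 mm behind the grasp point.
Start: joints at [-1.432, 0.342, 1.524, -0, 1.275, -0.146], TCP at [147.529, -503.864, 240.741] pointing down, gripper open.
Joint ranges: [-2.53, 2.53], [-0.77, 2.02], [0.04, 2.7], [-1, 4.14], [0.28, 2.66], [-3.11, 3.11]. Speed limits (rad/s): [2.57, 2.57, 3.14, 3.14, 3.14, 3.14].

## Interface

Orientations are given as a unit quaternion [x, y, z, w].
In Python, from workcell import env gives the robot as it stands.
- The arm moves only by the tool servo_tool, never from a script. Its arguments are lists of equal length, an entry for each row: "turn": the turn, a rotation vector about the tool's x, y, z in rad, a list of three; "offset": the shift along the tool's x, y, z in mm, a list of three; "hand": the opening, from -1 (shut) to 1 (fully open). A call has exactly 5 rows; each row is the pose to reach, as a shift and turn from the pose commanded when the call began, along the tool's axes at that moment; what a row does not reach only later rows make up. A row lasts 1/12 s, in which the tool goes at most 41.7 mm and 7.16 degrees, less where a joint would pass 70% of its speed; a pose out of reach is approached as far as the arm can. A call with a gripper value outside its range is refused whole. The fingers move at their own pace and stop on an object; "grip_force" is the grip in N (left out, the last holds). Time passes only in rows, so rows that repeat a pose let the fingers close, or fill a call up. It gives the time, the measured TCP pose, the force, the opening and the grip force at its end, in the units of the state.
- env.observe(): the state, without advancing time (a new reading comes with each control period).
- env.grab_frame(name): name is "scene" or "top"; returns (picture, depth): 400x640x3 uint8, blue, green, red; 400x640 float32, mm along the optical axis (not along the pixel's ray), 0 where there is no reading.
- env.camera_params(name): a dict with "vfov" (degrees; the focal length in pixels is half the picture's height over the tangent of half this angle, whatever the lens; pixels are square), "cx", "cy" (the principal point, pixels), "camera_from_world" (4x4, takes a point from world to camera coordinates). Camera axes: x right, y down, z forward; pixel columns grow to the right and rows downward; lengths in mm; the calibration is good to about 2 mm. A picture is of the moment at which its call begins. camera_params takes no time and is no camera call.
- env.sign_off(): hands the job in; it is judged then, once.
Trained networks look in the newest picture that a camera, given by its name, has taken for a name from the list of things; names that differ only in an ending like _2 or _b are one class to them, and where a whole thing is asked for, a point or a joint stands for the part that bears it (a point fixed in the world has none). Each returns a list of dicts, best first, with "conf" (0 to 1); they miss things now and then, are a little off and sometimes report something else, mostly with a low value. They report only what shows in the picture. A call takes as long as a camera call. They do not tell look-alikes from the thing itself.
- env.cut_out(camera, query): "pixels" (400x640 bool, what is visible of it).
- env.pinpoint(camera, query): "at" ([x, y, z] in mm, in the coordinates of the camera as it stood for that picture, good to about 4 mm: a listed point, or the origin of a listed thing).
The state is a dict: "time": time; "qpos": joint angles; "joint_vel": joint speeds; "effort": joint torques, N m; "eef_pos": TCP position; "ee_rot": TCP orientation; "force": force on the tool from outside, world axes, zero at the start; "moment": the same for the moment, N m; "gripper_width": finger opening in mm; "grasp_force": force on a finger pad.
Only numpy, scipy, OpenCV 4.12 (cv2) and the standard library are available. Lean on these libraries where they do the work, as an engineer would, in place of code of your own. Each camera call takes 0.05 s, during which the arm holds its last target. There are 200 camera calls.

## Working session

There is one attempt and no reset: what is moved stays moved. The work goes in short steps, Python scripts to look and compute and a tool call to move; the robot and the scene stay as the last step left them, time stands still between calls to the robot, and variables do not carry over. Pictures are saved under pics/ and viewed, at most 10 in all, crops included, and the job is handed in when it is done.

Besides the shell and the picture viewer there is one more tool, called after "Emit:" as name(argument=value, ...), one argument or row to a line, values as JSON. servo_tool: Moves the arm, as the interface text tells. Its arguments: {"type":"object","properties":{"turn":{"type":"array"},"offset":{"type":"array"},"hand":{"type":"array"},"grip_force":{"type":"number"}},"required":["turn","offset","hand"]}

```bash
mkdir -p pics; cat > h.py <<'E'
import numpy as np, cv2
from workcell import env
from scipy.spatial.transform import Rotation as R
def world(cam,p):
    T=np.linalg.inv(env.camera_params(cam)["camera_from_world"]); return (T@np.r_[p,1])[:3]
def find(cam,q):
    return [(round(d["conf"],2),world(cam,d["at"]).round(1)) for d in env.pinpoint(cam,q)][:4]
def cloud(cam,depth):
    c=env.camera_params(cam);h,w=depth.shape;f=h/2/np.tan(np.radians(c["vfov"]/2))
    v,u=np.mgrid[:h,:w];P=np.stack([(u-c["cx"])/f*depth,(v-c["cy"])/f*depth,depth,np.ones_like(depth)],-1)
    return (P@np.linalg.inv(c["camera_from_world"]).T)[...,:3]
def st():
    s=env.observe(); print({k:np.round(s[k],3).tolist() for k in ("time","eef_pos","ee_rot","force","gripper_width","grasp_force","qpos")})
E
python3 - <<'E'
from h import *
st();print(env.tip_extent)
for c in("top","scene"):
    im,d=env.grab_frame(c);cv2.imwrite(f"pics/{c}0.png",im);np.save(f"{c}0.npy",d)
    for q in("knob","turntable","tray","push_post","rail","clip0"): print(c,q,find(c,q))
E
```

```text
{'time': 0.0, 'eef_pos': [147.471, -503.455, 240.037], 'ee_rot': [0.99, 0.142, 0.0, -0.001], 'force': [0.474, 0.795, 0.347], 'gripper_width': 91.625, 'grasp_force': 0.0, 'qpos': [-1.432, 0.343, 1.525, 0.0, 1.275, -0.146]}
14.0
top knob [(0.66, array([483.6, -52.4,  95.6])), (0.6, array([598.2, 302.6,  46.2]))]
top turntable [(0.86, array([516.9, 312. ,  -1.1]))]
top tray [(0.97, array([ 486.6, -123.2,   50.7])), (0.39, array([517.1, 314. ,   1. ])), (0.17, array([745.2,  -8.4,   1. ]))]
top push_post [(0.71, array([485.9, -51.3,  93.3]))]
top rail [(0.78, array([ 490.5, -174.1,   -0.9]))]
top clip0 [(0.69, array([535.7, 381.6,  41.9])), (0.63, array([500.3, 243.6,  48.7])), (0.62, array([622.9,  52.1,  -4.2])), (0.62, array([534.6, 529.4,  -3.9]))]
scene knob [(0.9, array([599.6, 299.3,  43.8])), (0.43, array([516. , 309.3,  -3.1]))]
scene turntable [(0.75, array([517.3, 305.9,  -6.4]))]
scene tray [(0.56, array([ 489.6, -129.3,   43.6]))]
scene push_post [(0.97, array([486.9, -55.3,  90.6]))]
scene rail [(0.68, array([ 491.4, -180.5,   -1. ])), (0.6, array([536.9, 380.4,  45.6]))]
scene clip0 [(0.72, array([ 490.8, -180. ,    1.4])), (0.68, array([439.6, 527.3,   1.5])), (0.62, array([500.4, 232.2,  45.7])), (0.6, array([534.4, 377.8,  45.3]))]
```

View pics/top0.png

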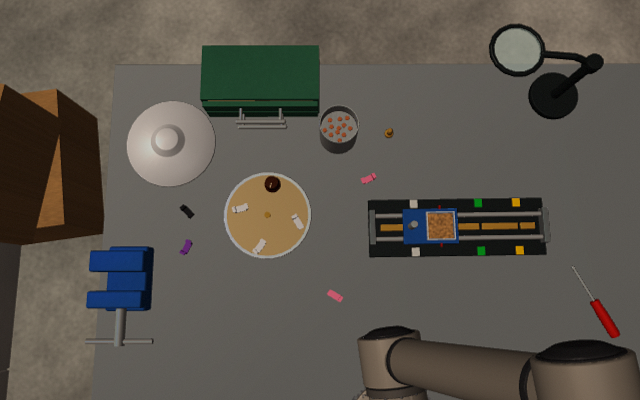

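View pics/scene0.png

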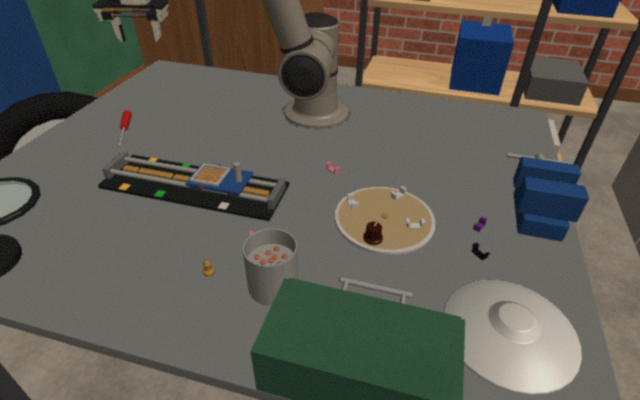

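```bash
python3 - <<'E'
from h import *
im,d=cv2.imread("pics/top0.png"),np.load("top0.npy");P=cloud("top",d)
z=P[...,2]
def blob(n,c,r,lo,hi):
    m=(np.hypot(P[...,0]-c[0],P[...,1]-c[1])<r)&(z>lo)&(z<hi);Q=P[m]
    (a,b),rr=cv2.minEnclosingCircle(Q[:,:2].astype(np.float32));print(n,m.sum(),Q.mean(0).round(1),"circ",round(a,1),round(b,1),round(rr,1),"box",Q.min(0).round(1),Q.max(0).round(1))
blob("knob",(599,301),35,70,95); blob("post",(487,-52),20,88,110)
blob("clipA",(535,380),35,52,90); blob("clipB",(500,238),35,52,90);blob("clipC",(440,315),50,52,90)
blob("platter",(517,311),150,40,50)
hsv=cv2.cvtColor(im,cv2.COLOR_BGR2HSV)
rail=(abs(P[...,0]-490)<85)&(abs(P[...,1]+175)<240)&(z<30)&(z>0)
for n,lo,hi in(("white",(0,0,170),(180,40,255)),("green",(45,80,60),(85,255,255)),("yellow",(20,110,110),(35,255,255)),("red",(0,150,90),(8,255,255))):
    m=(cv2.inRange(hsv,lo,hi)>0)&((rail) if n!="red" else (abs(P[...,0]-490)<85)&(abs(P[...,1]+125)<60)&(z<90))
    k,l,s,c=cv2.connectedComponentsWithStats(m.astype(np.uint8))
    for i in range(1,k):
        if s[i,4]>15: print(n,s[i,4],c[i].round(),P[l==i].mean(0).round(1))
E
```

```text
knob 140 [596.4 301.5  80.4] circ 597.2 301.7 16.6 box [580.9 285.3  70.1] [611.9 317.5  87. ]
post 42 [488.1 -51.   95.9] circ 488.6 -51.5 8.7 box [480.  -58.3  88. ] [497.  -43.4 101.9]
clipA 72 [533.6 382.6  59.5] circ 532.9 383.9 31.4 box [503.5 354.8  52. ] [562.5 410.7  69.6]
clipB 64 [501.1 236.6  60. ] circ 500.6 241.7 28.7 box [478.9 217.5  52. ] [526.1 265.9  68.4]
clipC 78 [440.3 328.   58.8] circ 442.6 309.3 42.9 box [419.6 267.7  52. ] [480.4 350.9  69.2]
platter 4873 [515.3 313.9  46.3] circ 519.0 314.7 112.0 box [407.7 205.1  40. ] [629.9 425.2  50. ]
green 71 [477. 202.] [ 554.1 -235.1   12.4]
green 73 [481. 251.] [ 426.6 -237.1   12. ]
yellow 68 [515. 202.] [ 554.  -335.1   12.8]
yellow 64 [519. 250.] [ 428.8 -337.2   12.6]
```

Top view shows the knob at px (272,184) on the platter, the carrier tray at (441,226) with its post at (414,225), and the green patches at (477,202) and (481,251). I'll grip the knob along the platter radius, so that closing the fingers doesn't spin the platter.

Emit:
servo_tool(
  turn=[
    [0,0,-0.12],
    [0,0,-0.24],
    [0,0,-0.36],
    [0,0,-0.48],
    [0,0,-0.6],
  ],
  offset=[
    [25,-16,0],
    [51,-31,0],
    [76,-47,0],
    [102,-62,0],
    [127,-78,0],
  ],
  hand=[1,1,1,1,1],
)

```text
time: 1.12
eef_pos: [248.3, -392.3, 240.8]
ee_rot: [0.903, 0.431, 0.0, 0.0]
force: [-0.2, -0.1, 0.0]
gripper_width: 91.6
grasp_force: 0.0
```

Emit:
servo_tool(
  turn=[
    [0,0,-0.11],
    [0,0,-0.22],
    [0,0,-0.33],
    [0,0,-0.44],
    [0,0,-0.54],
  ],
  offset=[
    [32,2,0],
    [65,4,0],
    [97,5,0],
    [130,7,0],
    [162,9,0],
  ],
  hand=[1,1,1,1,1],
)

```text
time: 1.53
eef_pos: [358.0, -272.3, 240.9]
ee_rot: [0.755, 0.656, -0.0, 0.0]
force: [0.2, -0.1, -0.0]
gripper_width: 91.8
grasp_force: 0.0
```

```bash
cat >> h.py <<'E'
def plan(p,yang=None):
    s=env.observe();r=R.from_quat(s["ee_rot"]);M=r.as_matrix();y=np.arctan2(M[1,1],M[0,1])
    print("t",round(s["time"],2),"pos",np.round(s["eef_pos"],1),"yang",round(y,3),"tilt",round(np.degrees(np.arccos(-M[2,2])),2),"F",np.round(s["force"],1),"w",round(float(s["gripper_width"]),1),"g",np.round(s["grasp_force"],1))
    print("offset",(M.T@(np.array(p)-s["eef_pos"])).round(1),"turnz",None if yang is None else round(y-yang,3))
E
python3 -c "
from h import *
plan([597.5,301.5,140],-0.15)"
```

```text
t 1.53 pos [ 358.  -272.3  240.9] yang -0.141 tilt 0.04 F [ 0.2 -0.1 -0. ] w 91.8 g 0.0
offset [601.8 156.7 100.8] turnz 0.009
```

Emit:
servo_tool(
  turn=[
    [0,0,0],
    [0,0,0],
    [0,0,0],
    [0,0,0],
    [0,0,0],
  ],
  offset=[
    [30,8,0],
    [60,16,0],
    [90,24,0],
    [120,31,0],
    [150,39,0],
  ],
  hand=[1,1,1,1,1],
)

```text
time: 1.95
eef_pos: [417.8, -129.4, 240.9]
ee_rot: [0.757, 0.654, 0.0, 0.0]
force: [0.5, -0.0, -0.0]
gripper_width: 92.0
grasp_force: 0.0
```

Emit:
servo_tool(
  turn=[
    [0,0,0],
    [0,0,0],
    [0,0,0],
    [0,0,0],
    [0,0,0],
  ],
  offset=[
    [30,8,0],
    [60,16,0],
    [90,24,0],
    [120,31,0],
    [150,39,0],
  ],
  hand=[1,1,1,1,1],
)

```text
time: 2.37
eef_pos: [478.2, 13.4, 240.9]
ee_rot: [0.757, 0.654, 0.0, 0.0]
force: [0.4, 0.3, -0.4]
gripper_width: 91.5
grasp_force: 0.0
```

Emit:
servo_tool(
  turn=[
    [0,0,0],
    [0,0,0],
    [0,0,0],
    [0,0,0],
    [0,0,0],
  ],
  offset=[
    [30,8,0],
    [60,16,0],
    [90,24,0],
    [120,31,0],
    [150,39,0],
  ],
  hand=[1,1,1,1,1],
)

```text
time: 2.78
eef_pos: [538.6, 156.1, 240.7]
ee_rot: [0.757, 0.654, -0.0, 0.0]
force: [0.8, -0.9, 0.7]
gripper_width: 92.1
grasp_force: 0.0
```

Emit:
servo_tool(
  turn=[
    [0,0,0],
    [0,0,0],
    [0,0,0],
    [0,0,0],
    [0,0,0],
  ],
  offset=[
    [30,8,10],
    [60,16,25],
    [90,24,40],
    [120,31,55],
    [152,40,70],
  ],
  hand=[1,1,1,1,1],
)

```text
time: 3.2
eef_pos: [600.1, 300.4, 169.9]
ee_rot: [0.757, 0.654, -0.0, 0.0]
force: [1.4, 0.3, 0.2]
gripper_width: 91.9
grasp_force: 0.0
```

```bash
python3 -c "
from h import *
im,d=env.grab_frame('scene');print(find('scene','knob'))
plan([597.5,301.5,72],-0.15)"
```

```text
[(0.6, array([600.2, 300.3,  44.9]))]
t 3.3 pos [599.1 302.7 165.9] yang -0.142 tilt 0.31 F [ 0.2 -0.8 -0.7] w 91.5 g 0.0
offset [-1.3 -1.  93.9] turnz 0.008
```

Emit:
servo_tool(
  turn=[
    [0,0,0],
    [0,0,0],
    [0,0,0],
    [0,0,0],
    [0,0,0],
  ],
  offset=[
    [0,0,18],
    [-1,0,36],
    [-1,0,54],
    [-1,0,70],
    [-1,0,80],
  ],
  hand=[1,1,1,1,1],
)

```text
time: 3.72
eef_pos: [599.2, 297.2, 89.2]
ee_rot: [0.757, 0.654, -0.001, -0.0]
force: [0.0, -0.4, -0.4]
gripper_width: 91.7
grasp_force: 0.0
```

```bash
python3 -c "
from h import *
im,d=env.grab_frame('top');cv2.imwrite('pics/a.png',cv2.resize(im[100:300,170:400],None,fx=2.5,fy=2.5))
plan([597.5,301.5,72],-0.15)"
```

```text
t 3.77 pos [598.5 297.   87.6] yang -0.146 tilt 0.27 F [-1.2 -0.5 -0.8] w 91.8 g 0.0
offset [ 4.4 -1.6 15.6] turnz 0.004
```

Emit:
servo_tool(
  turn=[
    [0,0,0],
    [0,0,0],
    [0,0,0],
    [0,0,0],
    [0,0,0],
  ],
  offset=[
    [2,-1,5],
    [2,-1,10],
    [2,-1,15],
    [2,-1,15],
    [2,-1,15],
  ],
  hand=[1,1,1,1,1],
)

```text
time: 4.18
eef_pos: [599.2, 300.2, 75.9]
ee_rot: [0.757, 0.654, 0.0, 0.0]
force: [-0.4, 0.2, 0.1]
gripper_width: 91.9
grasp_force: 0.0
```

```bash
python3 -c "
from h import *
plan([597.5,301.5,72],-0.15)"
```

```text
t 4.18 pos [599.2 300.2  75.9] yang -0.146 tilt 0.01 F [-0.4  0.2  0.1] w 91.9 g 0.0
offset [ 1.  -1.9  3.9] turnz 0.004
```

View pics/a.png

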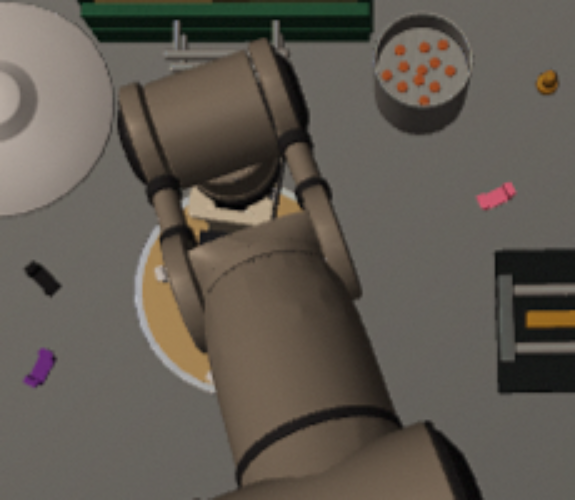

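The arm hides the knob (about px 245,225) and nothing is touched. The final descent and a gentle grip come next.

Emit:
servo_tool(
  turn=[
    [0,0,0],
    [0,0,0],
    [0,0,0],
    [0,0,0],
    [0,0,0],
  ],
  offset=[
    [1,-1,2],
    [1,-1,3.5],
    [1,-1,3.5],
    [1,-1,3.5],
    [1,-1,3.5],
  ],
  hand=[0.4,0,-0.1,-0.2,-0.3],
  grip_force=12,
)

```text
time: 4.6
eef_pos: [598.4, 301.3, 72.3]
ee_rot: [0.757, 0.654, 0.0, 0.0]
force: [-0.6, -0.6, 0.0]
gripper_width: 63.2
grasp_force: 0.0
```

Emit:
servo_tool(
  turn=[
    [0,0,0],
    [0,0,0],
    [0,0,0],
    [0,0,0],
    [0,0,0],
  ],
  offset=[
    [0,0,0],
    [0,0,0],
    [0,0,0],
    [0,0,0],
    [0,0,0],
  ],
  hand=[-0.4,-0.5,-0.6,-0.6,-0.6],
  grip_force=12,
)

```text
time: 5.02
eef_pos: [598.3, 301.3, 72.2]
ee_rot: [0.757, 0.654, -0.0, 0.0]
force: [-0.3, 0.1, -0.4]
gripper_width: 33.3
grasp_force: 12.0
```

Emit:
servo_tool(
  turn=[
    [0,0,0],
    [0,0,0],
    [0,0,0],
    [0,0,0],
    [0,0,0],
  ],
  offset=[
    [0,0,0],
    [0,0,-3],
    [0,0,-8],
    [0,0,-16],
    [0,0,-26],
  ],
  hand=[-0.6,-0.6,-0.6,-0.6,-0.6],
  grip_force=15,
)

```text
time: 5.43
eef_pos: [598.1, 301.3, 98.6]
ee_rot: [0.757, 0.654, -0.0, -0.0]
force: [0.2, 0.6, -0.8]
gripper_width: 33.1
grasp_force: 15.0
```

Emit:
servo_tool(
  turn=[
    [0,0,0],
    [0,0,0],
    [0,0,0],
    [0,0,0],
    [0,0,0],
  ],
  offset=[
    [0,0,-15],
    [0,0,-30],
    [0,0,-45],
    [0,0,-60],
    [0,0,-70],
  ],
  hand=[-0.6,-0.6,-0.6,-0.6,-0.6],
)

```text
time: 5.85
eef_pos: [599.0, 301.6, 171.2]
ee_rot: [0.757, 0.654, 0.002, 0.001]
force: [0.2, -0.1, -0.3]
gripper_width: 32.8
grasp_force: 15.0
```

```bash
python3 -c "
from h import *
im,d=env.grab_frame('scene');cv2.imwrite('pics/b.png',cv2.resize(im[120:320,200:520],None,fx=2,fy=2));print(find('scene','knob'),find('scene','tray'))
plan([487.5,-126,165],0.016)"
```

```text
[(0.43, array([598.7, 301.2, 140.7]))] [(0.72, array([ 490.5, -127.3,   41.9])), (0.28, array([486.5, -53.3,  92.9]))]
t 6.0 pos [598.7 301.5 169.5] yang -0.146 tilt 0.14 F [-0.  -0.4 -1.4] w 33.2 g 15.0
offset [-439.2  -47.9    3.9] turnz -0.162
```

View pics/b.png

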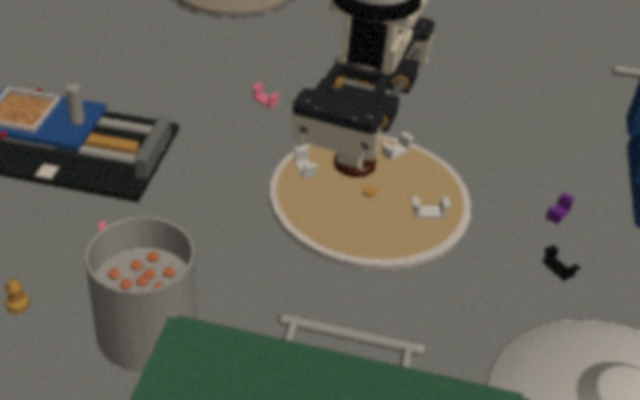

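Emit:
servo_tool(
  turn=[
    [0,0,0],
    [0,0,0],
    [0,0,0],
    [0,0,0],
    [0,0,0],
  ],
  offset=[
    [-20,-2,0],
    [-50,-5,0],
    [-85,-9,0],
    [-120,-13,0],
    [-150,-16,0],
  ],
  hand=[-0.6,-0.6,-0.6,-0.6,-0.6],
)

```text
time: 6.42
eef_pos: [559.1, 153.4, 166.9]
ee_rot: [0.757, 0.654, -0.001, -0.0]
force: [0.5, -0.1, -0.4]
gripper_width: 32.8
grasp_force: 15.0
```

Emit:
servo_tool(
  turn=[
    [0,0,0],
    [0,0,0],
    [0,0,0],
    [0,0,0],
    [0,0,0],
  ],
  offset=[
    [-30,-3,0],
    [-60,-6,0],
    [-90,-9,0],
    [-120,-13,0],
    [-150,-16,0],
  ],
  hand=[-0.6,-0.6,-0.6,-0.6,-0.6],
)

```text
time: 6.83
eef_pos: [521.7, 8.0, 167.3]
ee_rot: [0.757, 0.654, -0.001, -0.001]
force: [0.4, -0.2, -0.6]
gripper_width: 33.0
grasp_force: 15.0
```

Emit:
servo_tool(
  turn=[
    [0,0,-0.05],
    [0,0,-0.1],
    [0,0,-0.16],
    [0,0,-0.16],
    [0,0,-0.16],
  ],
  offset=[
    [-40,-4,0],
    [-80,-9,0],
    [-115,-12,0],
    [-135,-15,0],
    [-139,-16,0],
  ],
  hand=[-0.6,-0.6,-0.6,-0.6,-0.6],
)

```text
time: 7.25
eef_pos: [485.6, -129.0, 167.4]
ee_rot: [0.703, 0.711, -0.001, -0.0]
force: [-0.3, -0.0, -0.2]
gripper_width: 33.2
grasp_force: 15.0
```

Emit:
servo_tool(
  turn=[
    [0,0,0],
    [0,0,0],
    [0,0,0],
    [0,0,0],
    [0,0,0],
  ],
  offset=[
    [0,0,10],
    [0,0,25],
    [0,0,40],
    [0,0,48],
    [0,0,50],
  ],
  hand=[-0.6,-0.6,-0.6,-0.6,-0.6],
)

```text
time: 7.67
eef_pos: [485.9, -124.9, 116.4]
ee_rot: [0.702, 0.712, -0.001, -0.002]
force: [0.2, -0.0, -1.0]
gripper_width: 32.9
grasp_force: 15.0
```

```bash
python3 -c "
from h import *
im,d=env.grab_frame('scene');cv2.imwrite('pics/c.png',cv2.resize(im[100:240,70:310],None,fx=3,fy=3));print(find('scene','knob'),find('scene','tray'),find('scene','push_post'))
plan([488.5,-126,73],0.016)"
```

```text
[(0.6, array([ 486.4, -128. ,   89. ]))] [(0.69, array([ 487.2, -131.1,   43.2]))] [(0.65, array([486. , -54.8,  91. ]))]
t 7.87 pos [ 487.4 -125.9  118.7] yang 0.014 tilt 0.05 F [ 0.5 -1.5 -0.5] w 33.2 g 15.0
offset [-0.1  1.1 45.7] turnz -0.002
```

View pics/c.png

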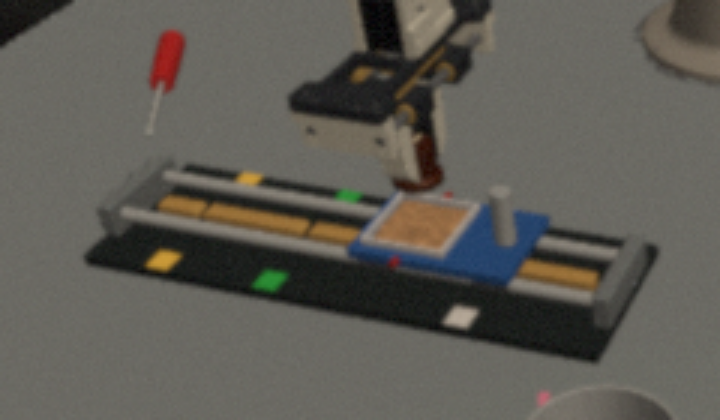

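The knob (px 418,170) hangs upright above the tray (415,222), so I'll lower it slowly.

Emit:
servo_tool(
  turn=[
    [0,0,0],
    [0,0,0],
    [0,0,0],
    [0,0,0],
    [0,0,0],
  ],
  offset=[
    [0,1,12],
    [0,1,24],
    [0,1,32],
    [0,1,37],
    [0,1,40],
  ],
  hand=[-0.6,-0.6,-0.6,-0.6,-0.6],
)

```text
time: 8.28
eef_pos: [488.0, -125.9, 78.0]
ee_rot: [0.702, 0.712, -0.0, -0.0]
force: [0.2, -0.3, 0.2]
gripper_width: 33.0
grasp_force: 15.0
```

Emit:
servo_tool(
  turn=[
    [0,0,0],
    [0,0,0],
    [0,0,0],
    [0,0,0],
    [0,0,0],
  ],
  offset=[
    [0,0,1],
    [0,0,2],
    [0,0,3],
    [0,0,4],
    [0,0,4],
  ],
  hand=[-0.6,-0.6,-0.6,-0.6,-0.6],
)

```text
time: 8.7
eef_pos: [488.0, -126.0, 74.3]
ee_rot: [0.702, 0.712, 0.0, 0.0]
force: [-0.2, -1.3, -0.5]
gripper_width: 33.1
grasp_force: 15.0
```

Emit:
servo_tool(
  turn=[
    [0,0,0],
    [0,0,0],
    [0,0,0],
    [0,0,0],
    [0,0,0],
  ],
  offset=[
    [0,0,0.5],
    [0,0,1],
    [0,0,1.5],
    [0,0,1.8],
    [0,0,1.8],
  ],
  hand=[-0.6,-0.6,-0.6,-0.6,-0.6],
)

```text
time: 9.12
eef_pos: [487.9, -126.0, 72.4]
ee_rot: [0.702, 0.712, -0.0, -0.0]
force: [-0.0, 0.7, -0.3]
gripper_width: 33.0
grasp_force: 15.0
```

Emit:
servo_tool(
  turn=[
    [0,0,0],
    [0,0,0],
    [0,0,0],
    [0,0,0],
    [0,0,0],
  ],
  offset=[
    [0,0,0.2],
    [0,0,0.4],
    [0,0,0.6],
    [0,0,0.8],
    [0,0,0.8],
  ],
  hand=[-0.6,-0.6,-0.6,-0.6,-0.6],
)

```text
time: 9.53
eef_pos: [488.0, -126.0, 72.1]
ee_rot: [0.702, 0.712, 0.0, 0.0]
force: [-1.8, 0.8, 5.2]
gripper_width: 32.9
grasp_force: 15.0
```

Emit:
servo_tool(
  turn=[
    [0,0,0],
    [0,0,0],
    [0,0,0],
    [0,0,0],
    [0,0,0],
  ],
  offset=[
    [0,0,-0.3],
    [0,0,-0.3],
    [0,0,-0.3],
    [0,0,-0.3],
    [0,0,-0.3],
  ],
  hand=[-0.25,-0.15,0,0.1,0.1],
  grip_force=5,
)

```text
time: 9.95
eef_pos: [487.9, -126.0, 71.8]
ee_rot: [0.702, 0.712, -0.0, -0.0]
force: [-0.5, -0.9, 0.3]
gripper_width: 49.7
grasp_force: 0.0
```

Emit:
servo_tool(
  turn=[
    [0,0,0],
    [0,0,0],
    [0,0,0],
    [0,0,0],
    [0,0,0],
  ],
  offset=[
    [0,0,0],
    [0,0,-5],
    [0,0,-15],
    [0,0,-35],
    [0,0,-58],
  ],
  hand=[0.1,0.1,0.1,0.1,0.1],
)

```text
time: 10.37
eef_pos: [487.4, -125.8, 130.5]
ee_rot: [0.702, 0.712, -0.0, -0.001]
force: [0.9, 0.1, 0.0]
gripper_width: 50.6
grasp_force: 0.0
```

Emit:
servo_tool(
  turn=[
    [0,0,0],
    [0,0,0],
    [0,0,0],
    [0,0,0],
    [0,0,0],
  ],
  offset=[
    [10,0,-5],
    [30,0,-5],
    [55,0,-5],
    [70,0,-5],
    [75,0,-5],
  ],
  hand=[0.1,0.1,0.1,0.1,0.1],
)

```text
time: 10.78
eef_pos: [486.4, -48.7, 135.3]
ee_rot: [0.701, 0.713, 0.0, -0.0]
force: [0.2, -0.4, -0.3]
gripper_width: 50.5
grasp_force: 0.0
```

```bash
python3 -c "
from h import *
im,d=env.grab_frame('scene');cv2.imwrite('pics/d.png',cv2.resize(im[100:240,70:310],None,fx=3,fy=3));print(find('scene','knob'),find('scene','tray'),find('scene','push_post'))
plan([488.5,-51.5,80],0.016)"
```

```text
[(0.74, array([ 490.4, -126.6,   45.2]))] [(0.82, array([ 489.9, -128.7,   40.7]))] [(0.66, array([488.4, -51.9,  94.8]))]
t 10.98 pos [487.1 -51.4 135.1] yang 0.014 tilt 0.04 F [-0.4  0.7 -0. ] w 50.9 g 0.0
offset [-0.1  1.4 55.1] turnz -0.002
```

View pics/d.png

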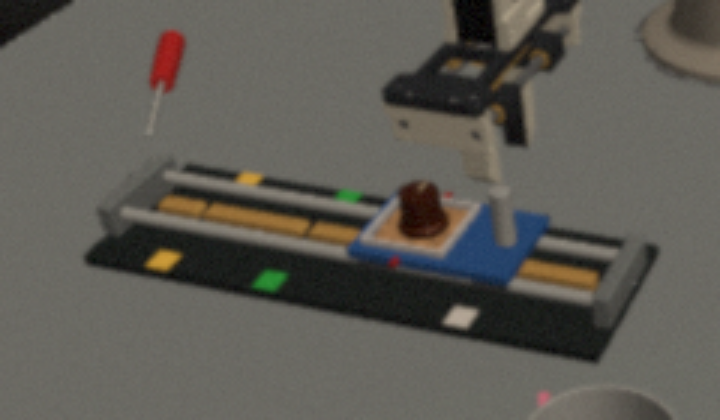

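The knob stands upright in the tray (px 423,212). Next I'll take the post at (503,215) from above.

Emit:
servo_tool(
  turn=[
    [0,0,0],
    [0,0,0],
    [0,0,0],
    [0,0,0],
    [0,0,0],
  ],
  offset=[
    [0,1,12],
    [0,1,26],
    [0,1,40],
    [0,1,50],
    [0,1,54],
  ],
  hand=[0.1,0.1,0.1,0.1,0.1],
)

```text
time: 11.4
eef_pos: [487.2, -51.9, 79.5]
ee_rot: [0.703, 0.712, -0.001, -0.001]
force: [-0.1, -0.5, -0.0]
gripper_width: 50.4
grasp_force: 0.0
```

Emit:
servo_tool(
  turn=[
    [0,0,0],
    [0,0,0],
    [0,0,0],
    [0,0,0],
    [0,0,0],
  ],
  offset=[
    [0,0,0],
    [0,0,0],
    [0,0,0],
    [0,0,0],
    [0,0,0],
  ],
  hand=[-0.2,-0.5,-0.7,-0.8,-0.8],
  grip_force=15,
)

```text
time: 11.82
eef_pos: [488.2, -51.1, 81.5]
ee_rot: [0.702, 0.712, 0.0, 0.001]
force: [0.1, -0.5, 0.6]
gripper_width: 21.9
grasp_force: 0.0
```

```bash
python3 -c "
from h import *
plan([490,-161,80],0.016)"
```

```text
t 11.82 pos [488.2 -51.1  81.5] yang 0.014 tilt 0.07 F [ 0.1 -0.5  0.6] w 21.9 g 0.0
offset [-109.9    0.2    1.5] turnz -0.002
```

Emit:
servo_tool(
  turn=[
    [0,0,0],
    [0,0,0],
    [0,0,0],
    [0,0,0],
    [0,0,0],
  ],
  offset=[
    [0,0,0],
    [0,0,0],
    [0,0,0],
    [0,0,0],
    [0,0,0],
  ],
  hand=[-0.8,-0.8,-0.8,-0.8,-0.8],
  grip_force=15,
)

```text
time: 12.23
eef_pos: [488.6, -51.1, 81.4]
ee_rot: [0.702, 0.712, 0.0, 0.001]
force: [1.9, 0.2, 3.5]
gripper_width: 17.6
grasp_force: 15.0
```

Emit:
servo_tool(
  turn=[
    [0,0,0],
    [0,0,0],
    [0,0,0],
    [0,0,0],
    [0,0,0],
  ],
  offset=[
    [-1,0,0],
    [-3,0,0],
    [-6,0,0],
    [-10,0,0],
    [-15,0,0],
  ],
  hand=[-0.8,-0.8,-0.8,-0.8,-0.8],
)

```text
time: 12.65
eef_pos: [488.7, -65.4, 81.4]
ee_rot: [0.702, 0.712, 0.001, 0.0]
force: [3.4, 5.5, 5.9]
gripper_width: 17.4
grasp_force: 15.0
```

Emit:
servo_tool(
  turn=[
    [0,0,0],
    [0,0,0],
    [0,0,0],
    [0,0,0],
    [0,0,0],
  ],
  offset=[
    [-5,0,0],
    [-10,0,0],
    [-15,0,0],
    [-20,0,0],
    [-25,0,0],
  ],
  hand=[-0.8,-0.8,-0.8,-0.8,-0.8],
)

```text
time: 13.07
eef_pos: [489.0, -90.7, 81.4]
ee_rot: [0.702, 0.712, 0.001, 0.0]
force: [3.7, 6.0, 5.5]
gripper_width: 17.8
grasp_force: 15.0
```

Emit:
servo_tool(
  turn=[
    [0,0,0],
    [0,0,0],
    [0,0,0],
    [0,0,0],
    [0,0,0],
  ],
  offset=[
    [-5,0,0],
    [-10,0,0],
    [-15,0,0],
    [-20,0,0],
    [-25,0,0],
  ],
  hand=[-0.8,-0.8,-0.8,-0.8,-0.8],
)

```text
time: 13.48
eef_pos: [489.3, -115.6, 81.4]
ee_rot: [0.702, 0.712, 0.001, 0.0]
force: [2.7, 4.1, 6.3]
gripper_width: 17.2
grasp_force: 15.0
```

Emit:
servo_tool(
  turn=[
    [0,0,0],
    [0,0,0],
    [0,0,0],
    [0,0,0],
    [0,0,0],
  ],
  offset=[
    [-5,0,0],
    [-10,0,0],
    [-14,0,0],
    [-18,0,0],
    [-20,0,0],
  ],
  hand=[-0.8,-0.8,-0.8,-0.8,-0.8],
)

```text
time: 13.9
eef_pos: [489.6, -136.0, 81.4]
ee_rot: [0.702, 0.712, 0.001, 0.0]
force: [3.3, 4.3, 6.0]
gripper_width: 17.7
grasp_force: 15.0
```

```bash
python3 -c "
from h import *
im,d=env.grab_frame('scene');cv2.imwrite('pics/e.png',cv2.resize(im[140:220,90:290],None,fx=4,fy=4,interpolation=2));print(find('scene','knob'),find('scene','tray'),find('scene','push_post'))
plan([490,-161,80],0.016)"
```

```text
[(0.68, array([ 492.8, -213.3,   43.2]))] [(0.82, array([ 489.4, -214.6,   43.1]))] [(0.69, array([ 486.7, -138.2,   92. ])), (0.41, array([515. , 311.8,  -2.5]))]
t 14.1 pos [ 489.6 -136.4   81.4] yang 0.014 tilt 0.09 F [ 1.7 -0.3  4.6] w 17.5 g 15.0
offset [-24.6   0.1   1.4] turnz -0.002
```

View pics/e.png

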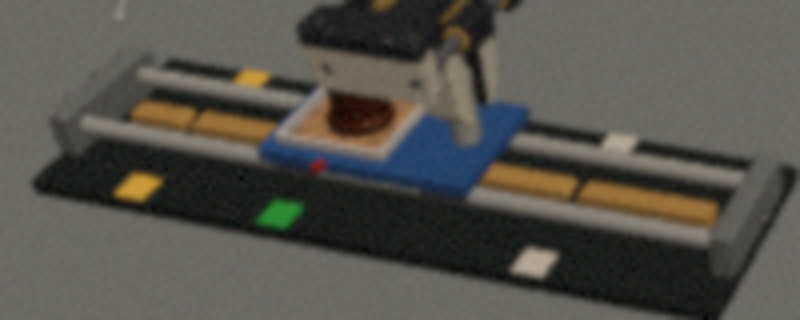

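```bash
python3 - <<'E'
from h import *
im,d=env.grab_frame('scene');P=cloud('scene',d);hsv=cv2.cvtColor(im,cv2.COLOR_BGR2HSV)
box=np.zeros(d.shape,bool);box[140:220,90:290]=1
# red from top of hue range too
for n,lo,hi in(("white",(0,0,120),(180,60,255)),("green",(45,100,60),(85,255,255)),("yellow",(18,140,140),(35,255,255)),("red",(0,150,60),(6,255,255)),("red2",(172,120,60),(180,255,255))):
    m=(cv2.inRange(hsv,lo,hi)>0)&box&(P[...,2]<(20 if n[0]!="r" else 60))
    k,l,s,c=cv2.connectedComponentsWithStats(m.astype(np.uint8))
    for i in range(1,k):
        if s[i,4]>5: print(n,s[i,4],c[i].round(1),P[l==i].mean(0).round(1))
plan([490,-161,80])
E
```

```text
white 8 [119.6 142.4] [ 379.7 -475.8   13.7]
white 34 [244.9 174.8] [416.8 -71.8   8.8]
white 51 [223.2 205.2] [551.2 -68.6  11.2]
green 65 [159.7 193.1] [ 553.3 -238.5   11. ]
yellow 21 [152.7 159. ] [ 424.7 -340.3   11.3]
yellow 40 [124.1 186.4] [ 555.1 -337.8   11.4]
t 14.15 pos [ 489.6 -136.4   81.4] yang 0.014 tilt 0.09 F [ 2.6 -0.2  5.8] w 17.4 g 15.0
offset [-24.6   0.1   1.4] turnz None
```

Emit:
servo_tool(
  turn=[
    [0,0,0],
    [0,0,0],
    [0,0,0],
    [0,0,0],
    [0,0,0],
  ],
  offset=[
    [-4,0,0],
    [-8,0,0],
    [-12,0,0],
    [-16,0,0],
    [-18,0,0],
  ],
  hand=[-0.8,-0.8,-0.8,-0.8,-0.8],
)

```text
time: 14.57
eef_pos: [489.8, -153.9, 81.4]
ee_rot: [0.702, 0.712, 0.001, 0.0]
force: [3.3, 3.6, 5.7]
gripper_width: 17.5
grasp_force: 15.0
```

Emit:
servo_tool(
  turn=[
    [0,0,0],
    [0,0,0],
    [0,0,0],
    [0,0,0],
    [0,0,0],
  ],
  offset=[
    [-0.5,0,0],
    [-1,0,0],
    [-1.5,0,0],
    [-2,0,0],
    [-2,0,0],
  ],
  hand=[-0.8,-0.8,-0.8,-0.8,-0.8],
)

```text
time: 14.98
eef_pos: [489.8, -155.9, 81.4]
ee_rot: [0.702, 0.712, 0.0, 0.0]
force: [2.9, 1.8, 4.7]
gripper_width: 17.7
grasp_force: 15.0
```

Emit:
servo_tool(
  turn=[
    [0,0,0],
    [0,0,0],
    [0,0,0],
    [0,0,0],
    [0,0,0],
  ],
  offset=[
    [-0.5,0,0],
    [-1,0,0],
    [-1.5,0,0],
    [-2,0,0],
    [-2,0,0],
  ],
  hand=[-0.8,-0.8,-0.8,-0.8,-0.8],
)

```text
time: 15.4
eef_pos: [489.8, -158.1, 81.4]
ee_rot: [0.702, 0.712, 0.0, 0.001]
force: [2.6, 1.3, 5.1]
gripper_width: 17.5
grasp_force: 15.0
```

Emit:
servo_tool(
  turn=[
    [0,0,0],
    [0,0,0],
    [0,0,0],
    [0,0,0],
    [0,0,0],
  ],
  offset=[
    [-0.5,0,0],
    [-1,0,0],
    [-1.5,0,0],
    [-2,0,0],
    [-2,0,0],
  ],
  hand=[-0.8,-0.8,-0.8,-0.8,-0.8],
)

```text
time: 15.82
eef_pos: [489.9, -160.4, 81.4]
ee_rot: [0.702, 0.712, 0.0, 0.001]
force: [2.6, -0.6, 4.4]
gripper_width: 17.4
grasp_force: 15.0
```

Emit:
servo_tool(
  turn=[
    [0,0,0],
    [0,0,0],
    [0,0,0],
    [0,0,0],
    [0,0,0],
  ],
  offset=[
    [-0.4,0,0],
    [-0.8,0,0],
    [-1.2,0,0],
    [-1.5,0,0],
    [-1.5,0,0],
  ],
  hand=[-0.8,-0.8,-0.8,-0.8,-0.8],
)

```text
time: 16.23
eef_pos: [489.9, -161.2, 81.4]
ee_rot: [0.702, 0.712, 0.0, 0.0]
force: [2.2, 3.2, 6.0]
gripper_width: 17.7
grasp_force: 15.0
```

```bash
python3 -c "
from h import *
plan([490,-161,80])
im,d=env.grab_frame('scene');cv2.imwrite('pics/f.png',cv2.resize(im[140:220,90:290],None,fx=4,fy=4,interpolation=2));print(find('scene','push_post'),find('scene','tray'))
plan([490,-161,80])"
```

```text
t 16.23 pos [ 489.9 -161.2   81.4] yang 0.014 tilt 0.07 F [2.2 3.2 6. ] w 17.7 g 15.0
offset [0.2 0.1 1.4] turnz None
[(0.86, array([ 491. , -162.7,   92.7]))] [(0.88, array([ 490.5, -240.5,   45.2]))]
t 16.38 pos [ 489.9 -161.2   81.4] yang 0.014 tilt 0.06 F [3.4 2.  6.2] w 17.3 g 15.0
offset [0.2 0.1 1.4] turnz None
```

View pics/f.png

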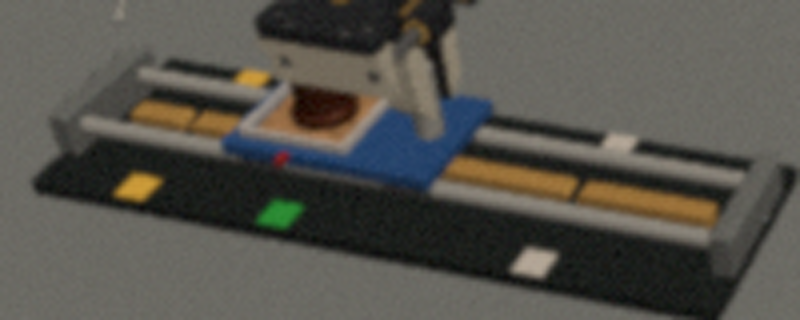

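The pointer (px 281,158) is level with the green patch, and the force reversal (-0.6 N, then +3 N) shows the ball has dropped in. I'll release and retreat straight up.

Emit:
servo_tool(
  turn=[
    [0,0,0],
    [0,0,0],
    [0,0,0],
    [0,0,0],
    [0,0,0],
  ],
  offset=[
    [0.5,0,0],
    [0.5,0,0],
    [0.5,0,0],
    [0.5,0,0],
    [0.5,0,0],
  ],
  hand=[-0.5,-0.3,-0.1,0,0],
)

```text
time: 16.8
eef_pos: [489.0, -161.0, 80.6]
ee_rot: [0.702, 0.712, -0.0, -0.0]
force: [-0.6, -0.7, 1.2]
gripper_width: 43.9
grasp_force: 0.0
```

Emit:
servo_tool(
  turn=[
    [0,0,0],
    [0,0,0],
    [0,0,0],
    [0,0,0],
    [0,0,0],
  ],
  offset=[
    [0,0,0],
    [0,0,-10],
    [0,0,-25],
    [0,0,-50],
    [0,0,-80],
  ],
  hand=[0,0,0,0,0],
)

```text
time: 17.22
eef_pos: [488.5, -160.6, 161.3]
ee_rot: [0.702, 0.712, -0.001, -0.001]
force: [-0.3, -0.1, -0.0]
gripper_width: 46.1
grasp_force: 0.0
```

Emit:
servo_tool(
  turn=[
    [0,0,0],
    [0,0,0],
    [0,0,0],
    [0,0,0],
    [0,0,0],
  ],
  offset=[
    [25,0,-20],
    [60,0,-30],
    [95,0,-30],
    [130,0,-30],
    [150,0,-30],
  ],
  hand=[0,0,0,0,0],
)

```text
time: 17.63
eef_pos: [486.9, -8.2, 192.1]
ee_rot: [0.702, 0.712, 0.001, 0.0]
force: [-0.2, -0.5, -0.7]
gripper_width: 45.7
grasp_force: 0.0
```

```bash
python3 -c "
from h import *
plan([490,-161,80])
im,d=env.grab_frame('scene');cv2.imwrite('pics/g.png',cv2.resize(im[120:280,90:490],None,fx=2,fy=2,interpolation=2));print(find('scene','push_post'),find('scene','tray'),find('scene','knob'))
im,d=env.grab_frame('top');print(find('top','push_post'),find('top','tray'),find('top','knob'))
"
```

```text
t 17.63 pos [486.9  -8.2 192.1] yang 0.015 tilt 0.07 F [-0.2 -0.5 -0.7] w 45.7 g 0.0
offset [-152.9    0.7  112. ] turnz None
[(0.69, array([ 487.2, -164.9,   88.8]))] [(0.9, array([ 491.5, -239.1,   41. ])), (0.59, array([ 485.4, -164.6,   90.8]))] [(0.67, array([ 490.6, -240.2,   41.4])), (0.39, array([437.7, 326.2,  47.5]))]
[(0.95, array([ 486.5, -161.3,   93.4]))] [(0.84, array([ 489.4, -230.6,   47.3]))] [(0.6, array([ 491.5, -234.1,   48.8])), (0.44, array([ 5.167e+02,  3.125e+02, -4.000e-01])), (0.24, array([501.6, 240.7,  48.4]))]
```

View pics/g.png

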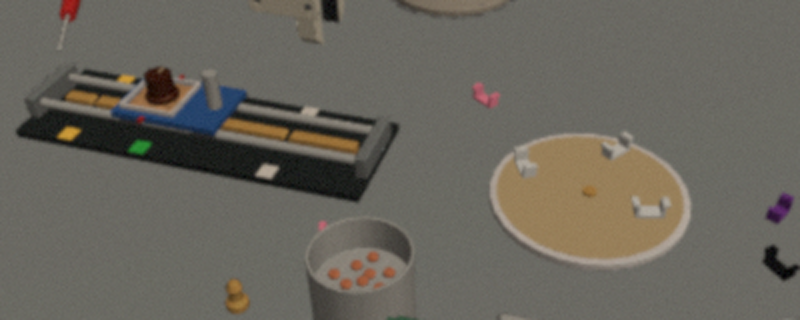

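The knob is upright in the tray (px 160,85), the pointer faces the green patch (140,147), all three clips are on the turntable, and the tin and fitting haven't moved.

```bash
python3 -c "
from workcell import env
print(env.sign_off())"
```

```text
the job is handed in; nothing more can be done
None
```

I set the knob upright in the tray, pushed the carrier until it clicked into the green detent, left everything else where it was, and handed the job in at about 18 s; no verdict was returned.

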